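Take the empty middle tier out of a stacked lunch box

TASK

The cream middle tier of the stacked lunch box is still empty. Take it out and stand it upright on the chopping board, ready to be filled, and close the lunch box up again: the terracotta tier, with its wooden lid on, fully nested on the blue bottom tier where that stands. The other tiers are packed with food, so keep every tier level, set things down gently and leave the mug, the jar and the tub where they are.

Things in the scene. Friction and masses are not known exactly. Their poses are not given: they have to be found in the camera images.
- tier_bottom: Blue plastic bottom tier of the lunch box, on the worktop, packed (food fixed in it), 0.26 kg. All tiers are alike: an open box 172 mm long (own x), 58 mm wide (own y), corners rounded 14 mm, upright walls 3 mm thick; a body 46 mm high over a narrower foot 8 mm high, 54 mm in all. Origin: centre of the foot's underside, z up. Each thing nested on it raises the next by 46 mm.
- tier_middle: Cream plastic middle tier, empty, 0.13 kg, shape and origin as the blue tier; at first nested in it, origin 46 mm above the blue tier's. A tier's foot sits inside the mouth (166 x 52 mm) beneath, its shoulder on the rim; the foot tapers (play each side 1.5 mm at its shoulder, 5 mm at its bottom). Either way round fits. Wall to grip, 58 mm across: 8 to 54 mm above its origin.
- tier_top: Terracotta plastic top tier, packed, 0.2 to 0.3 kg, shape and origin as the blue tier; at first nested in the cream tier, origin 92 mm above the blue tier's. It carries the lid: lifted by its own long walls (58 mm across, 8 to 54 mm above its origin), it comes off together with the lid.
- lid: Light wooden lid on the terracotta tier, 172 x 58 mm, 17 mm high in all: a foot of 8 mm that sits in the tier's mouth and a slab of 9 mm above it. It only sits there, unlatched. Origin: centre of the foot's underside, 46 mm above the terracotta tier's origin when on; its upper face is 63 mm above that origin and at first 155 mm above the worktop. 0.08 kg.
- board: Wooden chopping board lying on the worktop, 200 mm (own x) by 300 mm (own y), 22 mm thick, 0.84 kg, loose. Origin: centre of its underside, z up. Between the board and the lunch box lies a clear strip of worktop at least 120 mm wide.
- mug: Dark mug, about 84 x 116 x 98 mm, a bystander standing behind the work. Origin: underside.
- jar: Glass jar of nut butter with a dark lid, 64 mm across and 99 mm high, a bystander. Origin: centre of its underside.
- tub: Pink yoghurt tub, 72 mm across and 71 mm high, a bystander. Origin: centre of its underside.
There are look-alikes about, which are no part of the job. There is more than one size of the lid; the job needs the larger.

How it is judged:
At the end, for the whole second after the job is handed in: Cream tier upright at rest on the board, centre 5 mm or more inside its edge. Terracotta tier nested in the blue one and lid in the terracotta one (4 mm sideways, 46 mm up within 2.5 mm, 0.06 rad either way round). Blue tier level on the worktop, within 50 mm of its start (x of tier_middle in the frame of board between -0.095 and 0.095 m and y of tier_middle in the frame of board between -0.145 and 0.145 m and z of tier_middle in the frame of board between 0.019 and 0.025 m and angle between each of tier_middle, tier_top's own z axis and vertical below 0.06 rad and contact force between tier_middle and board above 0.3 N and horizontal distance between tier_top and tier_bottom below 0.004 m and angle between the x axis of tier_top and the x axis of tier_bottom, either way round below 0.06 rad and z of tier_top in the frame of tier_bottom between 0.043 and 0.0485 m and horizontal distance between lid and tier_top below 0.004 m and angle between the x axis of lid and the x axis of tier_top, either way round below 0.06 rad and z of lid in the frame of tier_top between 0.043 and 0.0485 m and angle between tier_bottom's own z axis and vertical below 0.04 rad and angle between lid's own z axis and vertical below 0.08 rad and height (world z) of tier_bottom below 0.004 m and distance of tier_bottom from where it was at the start of the episode below 0.05 m and linear speed of each of tier_middle, tier_top, lid below 0.02 m/s); the robot touches nothing.
It fails at once if a tier is tipped more than 0.5 rad (its food would spill) (angle between any of tier_bottom, tier_middle, tier_top's own z axis and vertical above 0.5 rad).
It fails at once if a tier is dropped or rammed home (faster than 0.4 m/s in the last 20 mm above the tier or board it is set on) ((horizontal distance between tier_top and tier_bottom below 0.02 m and z of tier_top in the frame of tier_bottom between 0.03 and 0.066 m and linear speed of tier_top above 0.4 m/s) or (horizontal distance between tier_middle and board below 0.13 m and z of tier_middle in the frame of board between 0.01 and 0.042 m and linear speed of tier_middle above 0.4 m/s)).
It fails at once if the mug, jar or tub is moved more than 30 mm (distance of any of mug, jar, tub from where it was at the start of the episode above 0.03 m).
It also fails if it takes over 72 s, if anything falls off the work surface, if the arm or the gripper's body presses on something with over 40 N, if the wrist force passes 120 N, or if a joint passes its speed limit or range.

ROBOT

A 6-joint arm with a two-finger parallel gripper is mounted at the origin on a cart in front of the work surface, level with it; the furniture and walls round the work are solid. World frame = base frame: x ahead of the robot, y to its left, z up, the work surface at z = 0. Lengths are in m, angles in rad, forces in N, time in s.
With the tool pointing down it reaches from about 0.275 to 1 m from the base axis. Payload 8.4 kg.
Tool frame: the origin (TCP) lies at the very end of the fingers, on their centre line; the grasp point (between the pads) lies 19 mm behind it; z points along the fingers, y is the line along which they close (so a half turn about z gives the same grasp; the last joint's range is limited). The gripper opens to 85 mm and grips with 20 to 120 N. Pads are 22 mm wide; open, the fingers measure 114 mm over their backs; the gripper's body (76 mm by 85 mm) begins 54 mm behind the grasp point. The pads swing forward as they close: fully open they stand 13 mm farther back than shut.
Start: joints at [1.333, 0.353, 1.633, -0, 1.155, -0.002], TCP at [0.146, 0.608, 0.206] pointing down, gripper open.
Joint ranges: [-2.63, 2.63], [-0.92, 2.1], [0.06, 2.66], [-1.3, 4.44], [0, 2.69], [-3.02, 3.02]. Speed limits (rad/s): [2.22, 2.22, 2.79, 3.14, 3.14, 3.14].

INTERFACE

Orientations are given as a unit quaternion [w, x, y, z].
In Python, from rig import * gives the robot as it stands. The module is installed in compiled form; this text tells all that it offers.
- The arm moves only by the shell command python3 -m creep 'ROWS' [FORCE]. ROWS is JSON, a list of rows, each a list of 5 numbers: the closure, from 0 (fully open) to 1 (shut), then the shift along the tool's x, y, z in cm, then the turn about the tool's z in rad. In form: [[claw, x, y, z, turn], ...]. A call has 1 to 5 rows; each row shifts and turns the commanded pose from where the row before left it, along the tool's axes as they then stand; what a row does not reach is not made up. A row lasts 1/12 s, in which the tool goes at most 41.7 mm and 7.16 degrees, less where a joint would pass 70% of its speed; a pose out of reach is approached as far as the arm can. A call is refused whole if a number of a shift passes 4.17 or a number of a turn 0.125, either way. A call with a gripper value outside its range is refused whole. The fingers move at their own pace and stop on an object; FORCE is the grip in N (left out, the last holds). Time passes only in rows, so rows that do not move let the fingers close. It gives the time, the measured TCP pose, the force, the opening and the grip force at its end, in the units of the state.
- get_state(): the state, without advancing time (a new reading comes with each control period).
- get_image(name): name is "scene" or "top" or "wrist"; returns a dict with "image" (480x640x3 uint8, red, green, blue), "fx", "fy", "cx", "cy" (pixels), "view" (4x4, takes a point from world to camera coordinates). Camera axes: x right, y up, looking along -z (the intrinsics and any distortion apply to the point x, -y, -z); pixel columns grow to the right and rows downward; lengths in m; the calibration is good to about 2 mm. A picture is of the moment at which its call begins. There is no depth.
- job_done(): hands the job in; it is judged then, once.
The state is a dict: "clock": time; "q": joint angles; "qd": joint speeds; "effort": joint torques, N m; "eef_pos": TCP position; "tcp_rot": TCP orientation; "wrist_force": force on the tool from outside, world axes, zero at the start; "ft_torque": the same for the moment, N m; "finger_gap": finger opening in m; "finger_force": force on a finger pad.
Only numpy, scipy, OpenCV 4.12 (cv2) and the standard library are available. Lean on these libraries where they do the work, as an engineer would, in place of code of your own. Each camera call takes 0.05 s, during which the arm holds its last target. There are 200 camera calls.

## Working session

There is one attempt and no reset: what is moved stays moved. The work goes in short steps, Python scripts to look and compute and a shell command to move; the robot and the scene stay as the last step left them, time stands still between calls to the robot, and variables do not carry over. Pictures are saved under pics/ and viewed, at most 10 in all, crops included, and the job is handed in when it is done.

```bash
mkdir -p pics
cat > h.py <<'E'
from rig import *
import numpy as np, cv2
def save(n,f):
    d=get_image(n); cv2.imwrite('pics/'+f+'.png',d['image'][:,:,::-1]); return d
def ray(d,u,v,z):
    V=np.array(d['view']);R=V[:3,:3];t=V[:3,3];c=-R.T@t
    r=R.T@np.array([(u-d['cx'])/d['fx'],-(v-d['cy'])/d['fy'],-1.])
    return c+r*(z-c[2])/r[2]
E
python3 - <<'E'
from h import *
for n in('scene','top'):
    d=save(n,n+'0'); print(n,d['fx'],d['fy'],d['cx'],d['cy'],d.keys(),np.round(d['view'],3).tolist())
print(get_state())
E
```

```text
scene 485.50827031800634 485.50827031800634 314.1672221665074 241.61288511517586 dict_keys(['image', 'fx', 'fy', 'cx', 'cy', 'view']) [[0.879, -0.477, -0.015, -0.473], [0.388, 0.694, 0.607, -0.404], [-0.279, -0.539, 0.795, -1.054], [0.0, 0.0, 0.0, 1.0]]
top 467.21689771316943 467.21689771316943 318.7957318345408 244.48907150011192 dict_keys(['image', 'fx', 'fy', 'cx', 'cy', 'view']) [[0.017, -1.0, 0.003, 0.105], [0.981, 0.018, 0.195, -0.637], [-0.195, -0.0, 0.981, -1.145], [0.0, 0.0, 0.0, 1.0]]
{'clock': 0.1, 'q': array([ 1.33258102e+00,  3.53579721e-01,  1.63403315e+00, -1.90413281e-05,
        1.15521630e+00, -2.36722232e-03]), 'qd': array([ 0.00154855, -0.00175562, -0.00278149, -0.00080765, -0.00085678,
       -0.00073407]), 'effort': array([ 3.76668158e-04, -6.06353760e+01, -3.42820108e+01,  1.54266295e-04,
        3.96523959e-03,  2.12700535e-06]), 'eef_pos': array([0.14592283, 0.60726551, 0.20554765]), 'tcp_rot': array([-6.55469588e-05,  1.17647075e-01,  9.93055277e-01, -6.14836374e-04]), 'wrist_force': array([ 0.46814308, -0.43212412, -0.62790203]), 'ft_torque': array([-0.00483422,  0.00222217,  0.06449471]), 'finger_force': 0.0, 'finger_gap': 0.0855626901775435}
```

View pics/scene0.png

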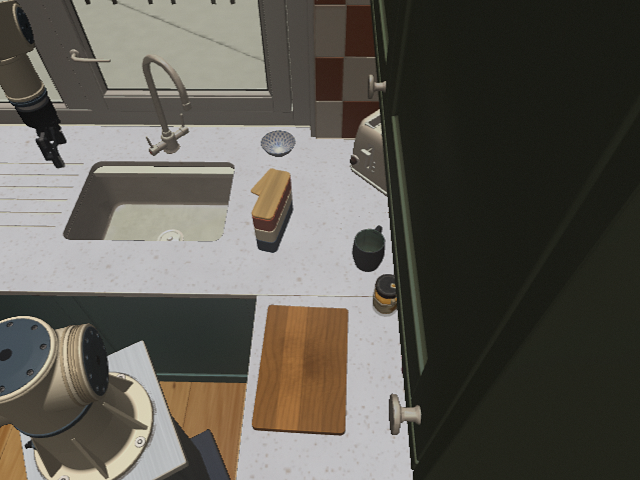

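View pics/top0.png

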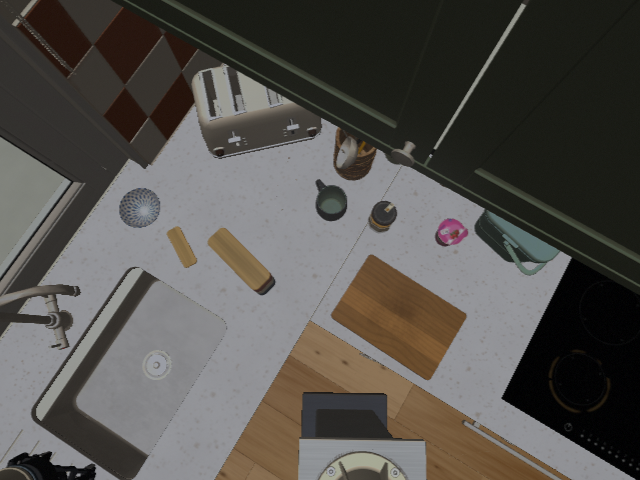

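The top view shows two wooden lids: a small one at (181,247) and a larger one on the stack at (240,260). The larger one should be ours, because it sits on the coloured tiers (scene view, 270,210). The board is at (400,317), the mug at (331,202), the jar at (382,215) and the tub at (452,232). Next I'll measure these and confirm with one enlarged crop.

Run:
```python
from h import *
d=get_image('top');im=d['image'];s=get_image('scene')
hsv=cv2.cvtColor(im,cv2.COLOR_RGB2HSV)
m=cv2.inRange(hsv,(8,70,60),(28,255,255))
n,l,st,c=cv2.connectedComponentsWithStats(m)
for i in range(1,n):
    if st[i,4]<250: continue
    p=np.argwhere(l==i)[:,::-1].astype(np.float32)
    r=cv2.minAreaRect(p);print(st[i],np.round(r[0]),np.round(r[1]),r[2])
    z=.022 if st[i,4]>5000 else .155
    w=np.array([ray(d,*q,z)[:2] for q in p],np.float32)
    r=cv2.minAreaRect(w*1000);print('  world mm',np.round(r[0],1),np.round(r[1],1),round(r[2],1), 'pix->board edges', np.round(cv2.boxPoints(r)).tolist())
for nme,u,v,z in(('mug',331,202,.098),('jar',383,212,.099),('tub',452,231,.071)):print(nme,ray(d,u,v,z).round(3))
a=cv2.resize(im[190:310,140:300],None,fx=2.5,fy=2.5,interpolation=2)
b=cv2.resize(s['image'][150:270,220:320],None,fx=2.5,fy=2.5,interpolation=2)
cv2.imwrite('pics/crop.png',np.hstack([a,b])[:,:,::-1])
```

```text
[167 227  30  41 593] [182. 246.] [41. 15.] 62.35402297973633
  world mm [606.3 442.7] [101.2  33.9] 30.8 pix->board edges [[554.0, 431.0], [572.0, 402.0], [658.0, 454.0], [641.0, 483.0]]
[ 208  228   63   62 1698] [239. 259.] [71. 24.] 45.0
  world mm [579.6 305.6] [172.7  56.2] 46.4 pix->board edges [[500.0, 262.0], [540.0, 224.0], [659.0, 349.0], [619.0, 387.0]]
[ 331  255  135  125 8871] [399. 317.] [118.  77.] 32.660911560058594
  world mm [459.3 -93.7] [298. 199.] 57.9 pix->board edges [[296.0, -167.0], [464.0, -273.0], [623.0, -20.0], [454.0, 85.0]]
[  215   321   339   159 18213] [384. 400.] [338. 158.] -0.0
  world mm [254.2 -49.7] [379.3 822.3] 0.9 pix->board edges [[58.0, 358.0], [71.0, -464.0], [451.0, -458.0], [437.0, 365.0]]
[479 425  92  55 454] [524. 453.] [105.   5.] 31.39027214050293
  world mm [ 158.8 -341.4] [218.4  10.9] 60.0 pix->board edges [[100.0, -433.0], [109.0, -439.0], [218.0, -250.0], [209.0, -244.0]]
mug [0.739 0.087 0.098]
jar [ 0.715 -0.046  0.099]
tub [ 0.675 -0.227  0.071]
```

View pics/crop.png

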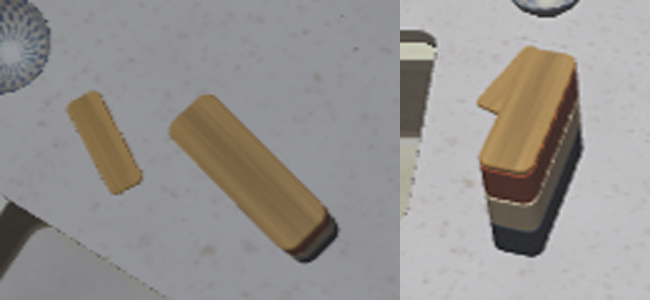

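The crop confirms it: the 172 x 57 mm lid lies on the terracotta, cream and blue stack, at about (0.580, 0.306) with yaw 46.4°. The small lid at crop (105,142) is a look-alike lying apart. The board centre is at about (0.459, -0.094). I'll move above the stack.

```bash
R='python3 -m creep'
$R '[[0,-3.5,-1.4,0,0],[0,-3.5,-1.4,0,0],[0,-3.5,-1.4,0,0],[0,-3.5,-1.4,0,0],[0,-3.5,-1.4,0,0]]'
$R '[[0,-3.5,-1.4,0,0],[0,-3.5,-1.4,0,0],[0,-3.5,-1.4,0,0],[0,-3.5,-1.4,0,0],[0,-3.5,-1.4,0,0]]'
$R '[[0,-3.5,-1.3,0,0],[0,-3.5,-1.3,0,0],[0,-3.5,-1.3,0,0],[0,-3.5,-1.3,0,0],[0,0,0,0,0.12]]'
$R '[[0,0,0,0,0.12],[0,0,0,0,0.12],[0,0,0,0,0.12],[0,0,0,0,0.12],[0,0,0,0,0.12]]'
$R '[[0,0,0,0,0.12],[0,0,0,0,0.12],[0,0,0,0,0.12],[0,0,0,0,0.12],[0,0,0,0,0.12]]'
$R '[[0,0,0,0,0.12],[0,0,0,0,0.12],[0,0,0,0,0.12],[0,0,0,0,0.12],[0,0,0,0,0.12]]'
$R '[[0,0,0,0,0.12],[0,0,0,0,0.05],[0,0,0,0,0],[0,0,0,0,0]]'
cat >> h.py <<'E'
from scipy.spatial.transform import Rotation as Ro
def tool():
    s=get_state();q=s['tcp_rot'];M=Ro.from_quat([q[1],q[2],q[3],q[0]]).as_matrix();return s,M
def report(tx,ty,yaw=None):
    """remaining shift in tool axes (cm), turn (rad) so that tool x lies along yaw (deg, mod 180)"""
    s,M=tool();p=s['eef_pos'];e=M.T@np.array([tx-p[0],ty-p[1],0])*100
    print('t',round(s['clock'],2),'tcp',p.round(4),'shift cm',e.round(2),'z',M[:,2].round(3),'q',s['q'].round(2),'gap',round(s['finger_gap'],4))
    a=np.degrees(np.arctan2(M[1,0],M[0,0]))
    if yaw is not None: print('turn',round(np.radians((a-yaw+90)%180-90),3),'xyaw',round(a,1))
E
python3 - <<'E'
from h import *
report(.5796,.3056,46.4)
d=save('wrist','w1')
E
```

```text
clock: 0.62
eef_pos: [0.3008, 0.4975, 0.2061]
tcp_rot: [-0.0, 0.117, 0.993, -0.0]
wrist_force: [-0.2, 0.4, -0.0]
finger_gap: 0.0852
finger_force: 0.0
clock: 1.03
eef_pos: [0.4549, 0.3884, 0.2062]
tcp_rot: [-0.0, 0.118, 0.993, -0.0]
wrist_force: [0.8, 0.8, 0.0]
finger_gap: 0.0852
finger_force: 0.0
clock: 1.45
eef_pos: [0.5826, 0.3026, 0.206]
tcp_rot: [0.001, 0.176, 0.984, -0.0]
wrist_force: [-0.9, 0.5, 0.4]
finger_gap: 0.0857
finger_force: 0.0
clock: 1.87
eef_pos: [0.5775, 0.3064, 0.2059]
tcp_rot: [-0.0, 0.463, 0.887, -0.0]
wrist_force: [0.4, 1.0, -0.1]
finger_gap: 0.0849
finger_force: 0.0
clock: 2.28
eef_pos: [0.5775, 0.3064, 0.2059]
tcp_rot: [-0.0, 0.704, 0.71, -0.0]
wrist_force: [-0.3, 0.6, -0.4]
finger_gap: 0.0855
finger_force: 0.0
clock: 2.7
eef_pos: [0.5774, 0.3065, 0.2059]
tcp_rot: [0.0, 0.882, 0.471, -0.0]
wrist_force: [-0.3, 0.4, -0.1]
finger_gap: 0.0854
finger_force: 0.0
clock: 3.03
eef_pos: [0.5775, 0.3065, 0.206]
tcp_rot: [0.0, 0.918, 0.398, -0.0]
wrist_force: [0.0, 0.2, -0.2]
finger_gap: 0.0855
finger_force: 0.0
t 3.03 tcp [0.5775 0.3065 0.206 ] shift cm [ 0.08  0.22 -0.  ] z [-0. -0. -1.] q [ 0.49  0.4   1.57 -0.    1.18  1.24] gap 0.0855
turn 0.008 xyaw 46.9
```

View pics/w1.png

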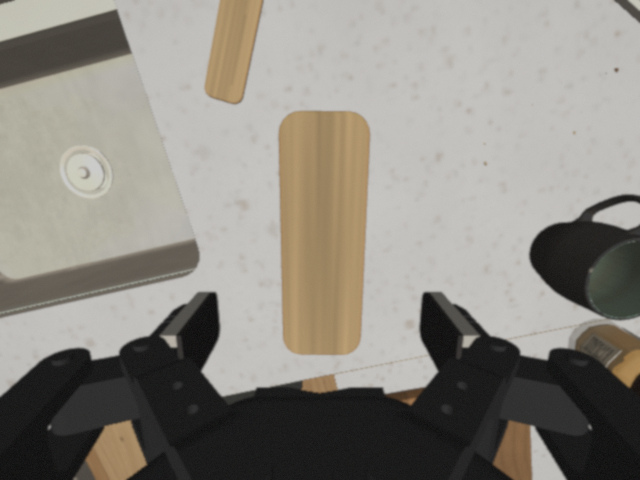

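The wrist view shows the whole lid, spanning about (280..370, 110..355) between the open fingers. The mug is well to the right. I'll refine the stack pose from this mask.

```bash
cat >> h.py <<'E'
def woodrect(z,box,lo=(8,60,60),hi=(28,255,255),cam='wrist',d=None):
    d=d or get_image(cam);hsv=cv2.cvtColor(d['image'],cv2.COLOR_RGB2HSV);m=cv2.inRange(hsv,lo,hi)
    n,l,st,c=cv2.connectedComponentsWithStats(m);x,y=box
    i=l[y,x];assert i>0
    w=np.array([ray(d,u,v,z)[:2] for v,u in np.argwhere(l==i)],np.float32)*1000
    r=cv2.minAreaRect(w);b=cv2.boxPoints(r);e=b[1]-b[0];f=b[2]-b[1];e=e if np.hypot(*e)>np.hypot(*f) else f
    yaw=np.degrees(np.arctan2(e[1],e[0]))%180
    print('rect',np.round(r[0],1),np.round(r[1],1),'yaw',round(yaw,1));return r[0][0]/1000,r[0][1]/1000,yaw
E
python3 - <<'E'
from h import *
report(*woodrect(.155,(320,230)))
E
```

```text
rect [583.1 307.9] [169.4  56.6] yaw 46.3
t 3.13 tcp [0.5776 0.3065 0.2061] shift cm [ 0.48  0.31 -0.  ] z [-0. -0. -1.] q [ 0.49  0.4   1.57 -0.    1.18  1.24] gap 0.0856
turn 0.01 xyaw 46.9
```

```bash
R='python3 -m creep'
$R '[[0,0.3,0.28,0,0.01],[0,0,0,2.5,0],[0,0,0,2.5,0],[0,0,0,2.5,0],[0,0,0,2,0]]'
$R '[[0,0,0,1.1,0],[0,0,0,0,0],[0.15,0,0,0,0],[0.25,0,0,0,0],[0.3,0,0,0,0]]' 40
$R '[[0.5,0,0,0,0],[0.7,0,0,0,0],[1,0,0,0,0],[1,0,0,0,0],[1,0,0,0,0]]'
$R '[[1,0,0,0,0],[1,0,0,0,0],[1,0,0,0,0]]'
```

```text
clock: 3.55
eef_pos: [0.5815, 0.3066, 0.1094]
tcp_rot: [0.0, 0.92, 0.392, -0.0]
wrist_force: [0.0, -0.6, -0.9]
finger_gap: 0.0858
finger_force: 0.0
clock: 3.97
eef_pos: [0.5827, 0.3074, 0.1018]
tcp_rot: [-0.0, 0.92, 0.392, 0.001]
wrist_force: [-0.2, 0.5, 0.3]
finger_gap: 0.06
finger_force: 0.4
clock: 4.38
eef_pos: [0.5827, 0.3075, 0.102]
tcp_rot: [-0.0, 0.92, 0.392, 0.001]
wrist_force: [-1.0, 0.0, 6.8]
finger_gap: 0.0572
finger_force: 43.8
clock: 4.63
eef_pos: [0.5828, 0.3075, 0.1021]
tcp_rot: [-0.0, 0.92, 0.392, 0.002]
wrist_force: [0.5, -0.1, 6.7]
finger_gap: 0.0576
finger_force: 43.8
```

Grip is firm. I'll lift gently and then check that only terracotta and lid came up.

```bash
R='python3 -m creep'
$R '[[1,0,0,-0.3,0],[1,0,0,-0.6,0],[1,0,0,-1,0],[1,0,0,-1.2,0],[1,0,0,-1.5,0]]'
$R '[[1,0,0,-1.5,0],[1,0,0,-1.3,0],[1,0,0,-0.6,0],[1,0,0,0,0],[1,0,0,0,0]]'
python3 - <<'E'
from h import *
a=save('scene','s1')['image'][110:270,200:330];b=get_image('wrist')['image']
cv2.imwrite('pics/c1.png',np.hstack([cv2.resize(a,(390,480),interpolation=2),cv2.resize(b,(400,480))])[:,:,::-1])
E
```

```text
clock: 5.05
eef_pos: [0.5813, 0.3066, 0.1469]
tcp_rot: [0.0, 0.92, 0.392, -0.001]
wrist_force: [0.4, -0.2, -2.8]
finger_gap: 0.0574
finger_force: 43.5
clock: 5.47
eef_pos: [0.5817, 0.3068, 0.1805]
tcp_rot: [-0.0, 0.92, 0.392, 0.0]
wrist_force: [0.2, 0.1, -3.9]
finger_gap: 0.0572
finger_force: 43.6
```

View pics/c1.png

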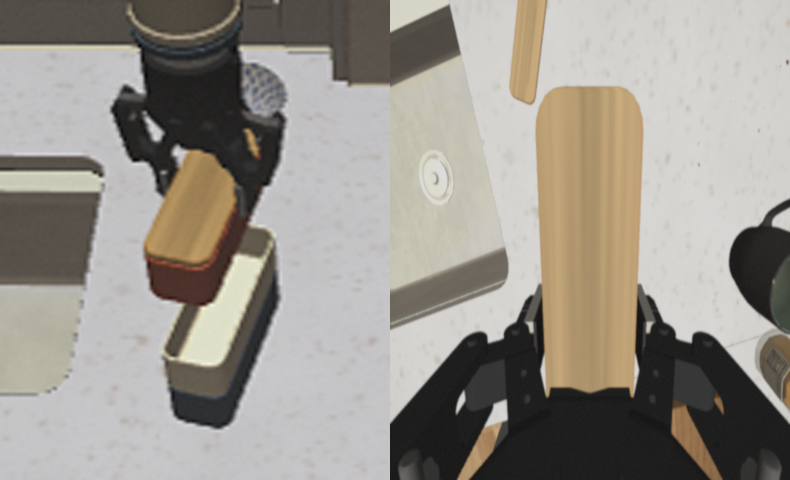

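Only the terracotta tier with its lid is lifted; cream and blue stay nested below, cream visibly empty. I'll park the terracotta 11 cm to the side (tool +y) on clear worktop.

```bash
R='python3 -m creep'
$R '[[1,0,1.5,0,0],[1,0,2.5,0,0],[1,0,3,0,0],[1,0,2.5,0,0],[1,0,1.5,0,0]]'
$R '[[1,0,0,2,0],[1,0,0,3,0],[1,0,0,3,0],[1,0,0,3,0],[1,0,0,2.5,0]]'
$R '[[1,0,0,1.5,0],[1,0,0,0.8,0],[1,0,0,0.4,0],[1,0,0,0.3,0],[1,0,0,0,0]]'
```

```text
clock: 5.98
eef_pos: [0.6628, 0.228, 0.1792]
tcp_rot: [0.0, 0.92, 0.392, -0.0]
wrist_force: [0.2, 0.2, -2.7]
finger_gap: 0.0573
finger_force: 43.7
clock: 6.4
eef_pos: [0.66, 0.23, 0.0424]
tcp_rot: [-0.0, 0.92, 0.392, -0.001]
wrist_force: [0.2, -0.8, -3.1]
finger_gap: 0.0575
finger_force: 43.7
clock: 6.82
eef_pos: [0.6618, 0.2309, 0.0159]
tcp_rot: [0.0, 0.92, 0.392, 0.001]
wrist_force: [-0.6, 0.1, -3.4]
finger_gap: 0.0571
finger_force: 43.7
```

```bash
R='python3 -m creep'
$R '[[1,0,0,0.2,0],[1,0,0,0.15,0],[1,0,0,0,0],[1,0,0,0,0]]'
$R '[[1,0,0,0.15,0],[1,0,0,0,0],[1,0,0,0,0]]'
```

```text
clock: 7.15
eef_pos: [0.6612, 0.2307, 0.0122]
tcp_rot: [0.0, 0.92, 0.392, 0.0]
wrist_force: [1.1, 0.0, -2.0]
finger_gap: 0.057
finger_force: 43.8
clock: 7.4
eef_pos: [0.6611, 0.2307, 0.0103]
tcp_rot: [0.0, 0.92, 0.392, 0.0]
wrist_force: [-1.1, 0.6, -2.9]
finger_gap: 0.0573
finger_force: 43.9
```

```bash
R='python3 -m creep'
$R '[[1,0,0,0.1,0],[1,0,0,0,0],[1,0,0,0,0]]'
$R '[[1,0,0,0.1,0],[1,0,0,0,0],[1,0,0,0,0]]'
```

```text
clock: 7.65
eef_pos: [0.6611, 0.2307, 0.0101]
tcp_rot: [-0.0, 0.92, 0.392, 0.0]
wrist_force: [-2.9, -1.3, 4.9]
finger_gap: 0.0572
finger_force: 44.8
clock: 7.9
eef_pos: [0.6612, 0.2307, 0.0101]
tcp_rot: [0.0, 0.92, 0.392, 0.0]
wrist_force: [-6.4, -2.4, 13.1]
finger_gap: 0.0572
finger_force: 45.8
```

Touchdown. Release, rise, go back over the cream tier.

```bash
R='python3 -m creep'
$R '[[0.6,0,0,-0.15,0],[0.3,0,0,0,0],[0.1,0,0,0,0],[0,0,0,0,0],[0,0,0,0,0]]'
$R '[[0,0,0,-0.5,0],[0,0,0,-1.5,0],[0,0,0,-3,0],[0,0,0,-3.5,0],[0,0,0,-3.5,0]]'
$R '[[0,0,0,-3,0],[0,0,-3.7,-1,0],[0,0,-3.7,0,0],[0,0,-3.6,0,0],[0,0,0,0,0]]'
python3 - <<'E'
from h import *
d=save('wrist','w2');report(.5825,.3075,46.3)
E
```

```text
clock: 8.32
eef_pos: [0.6611, 0.2306, 0.0096]
tcp_rot: [0.0, 0.92, 0.392, 0.0]
wrist_force: [0.6, 0.4, -0.0]
finger_gap: 0.0855
finger_force: 0.0
clock: 8.73
eef_pos: [0.6607, 0.2305, 0.1318]
tcp_rot: [-0.0, 0.92, 0.392, -0.0]
wrist_force: [0.6, -0.2, 0.7]
finger_gap: 0.0854
finger_force: 0.0
clock: 9.15
eef_pos: [0.5778, 0.3106, 0.1716]
tcp_rot: [-0.001, 0.919, 0.393, 0.0]
wrist_force: [1.4, -0.3, -0.1]
finger_gap: 0.0853
finger_force: 0.0
t 9.2 tcp [0.5798 0.309  0.1715] shift cm [0.08 0.3  0.  ] z [ 0.001  0.001 -1.   ] q [0.49 0.43 1.59 0.   1.11 1.25] gap 0.0853
turn 0.001 xyaw 46.4
```

View pics/w2.png

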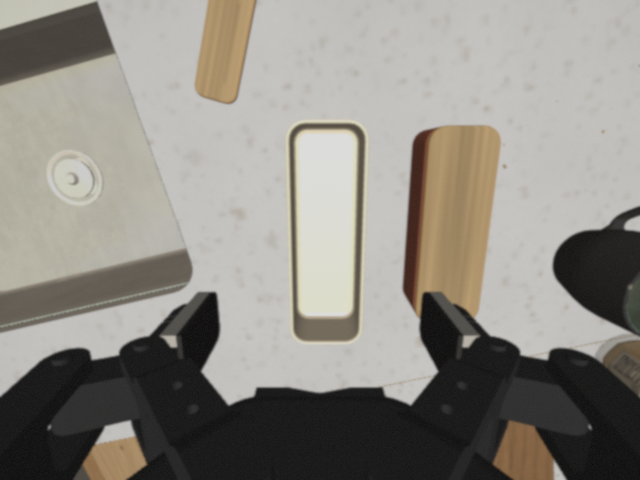

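Cream rim spans (288..367, 121..342), empty and square to the gripper. Terracotta with its lid stands parked at (455,215). Quick ray check, then grip.

Run:
```python
from h import *
d=get_image('wrist')
P=[ray(d,u,v,.1)[:2] for u,v in((325,342),(327,121),(289.5,231),(363.5,231))];print(np.round(P,4).tolist(),np.linalg.norm(P[0]-P[1]),np.linalg.norm(P[2]-P[3]))
a=(P[0]+P[1])/2;b=(P[2]+P[3])/2;print(a,b);report(*((a+b)/2),46.3)
```

```text
[[0.527, 0.2457], [0.6435, 0.3666], [0.5712, 0.3302], [0.6105, 0.2927]] 0.1678751211157744 0.05430188172974031
[0.58525242 0.30614849] [0.59086765 0.31145649]
t 9.25 tcp [0.5812 0.3079 0.1712] shift cm [0.54 0.43 0.  ] z [ 0.001  0.001 -1.   ] q [ 0.48  0.43  1.59 -0.    1.11  1.25] gap 0.0854
turn 0.0 xyaw 46.3
```

```bash
R='python3 -m creep'
$R '[[0,0.1,0.2,2,0],[0,0,0,3,0],[0,0,0,3,0],[0,0,0,2,0],[0,0,0,1,0]]'
$R '[[0,0,0,0.4,0],[0,0,0,0,0],[0.15,0,0,0,0],[0.25,0,0,0,0],[0.3,0,0,0,0]]' 25
$R '[[0.5,0,0,0,0],[0.7,0,0,0,0],[1,0,0,0,0],[1,0,0,0,0],[1,0,0,0,0]]'
$R '[[1,0,0,-0.3,0],[1,0,0,-0.6,0],[1,0,0,-1,0],[1,0,0,-1.5,0],[1,0,0,-2,0]]'
$R '[[1,0,0,-2,0],[1,0,0,-2,0],[1,0,0,-1.2,0],[1,0,0,-0.6,0],[1,0,0,0,0]]'
python3 - <<'E'
from h import *
report(.459,-.094,58)
a=save('scene','s2')['image'][110:270,200:330];b=get_image('wrist')['image']
cv2.imwrite('pics/c2.png',np.hstack([cv2.resize(a,(390,480),interpolation=2),cv2.resize(b,(400,480))])[:,:,::-1])
E
```

```text
clock: 9.67
eef_pos: [0.5834, 0.3043, 0.0571]
tcp_rot: [0.0, 0.92, 0.392, -0.002]
wrist_force: [-0.8, -0.4, 0.2]
finger_gap: 0.0854
finger_force: 0.0
clock: 10.08
eef_pos: [0.5847, 0.3066, 0.0572]
tcp_rot: [-0.0, 0.92, 0.392, 0.001]
wrist_force: [-0.2, 1.6, 0.4]
finger_gap: 0.0601
finger_force: 0.6
clock: 10.5
eef_pos: [0.5845, 0.3068, 0.0573]
tcp_rot: [-0.0, 0.92, 0.392, 0.001]
wrist_force: [-1.5, 0.3, 6.1]
finger_gap: 0.0571
finger_force: 26.1
clock: 10.92
eef_pos: [0.5831, 0.3057, 0.1099]
tcp_rot: [0.0, 0.92, 0.392, -0.001]
wrist_force: [-0.0, 0.3, -0.0]
finger_gap: 0.0576
finger_force: 27.2
clock: 11.33
eef_pos: [0.5845, 0.3065, 0.1695]
tcp_rot: [-0.0, 0.92, 0.392, 0.001]
wrist_force: [0.9, 0.2, -1.5]
finger_gap: 0.0572
finger_force: 27.3
t 11.33 tcp [0.5845 0.3065 0.1695] shift cm [-37.59  18.68  -0.08] z [ 0.002  0.001 -1.   ] q [ 0.48  0.44  1.59 -0.    1.11  1.25] gap 0.0572
turn -0.206 xyaw 46.2
```

View pics/c2.png

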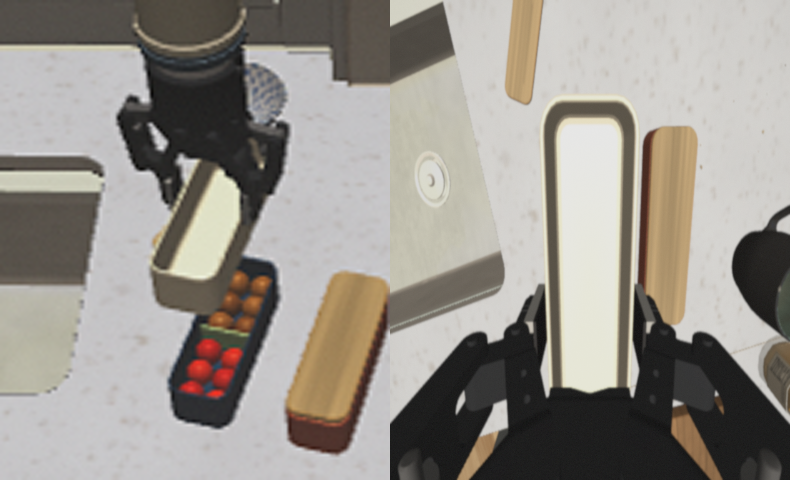

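Cream alone is lifted; blue stays put with its food showing, and terracotta is parked at the right. Now over to the board (−37.6, +18.7 cm in tool axes).

```bash
R='python3 -m creep'
$R '[[1,-1,0.5,0,0],[1,-2,1,0,0],[1,-3,1.5,0,0],[1,-3.4,1.7,0,0],[1,-3.4,1.7,0,0]]'
$R '[[1,-3.4,1.7,0,0],[1,-3.4,1.7,0,0],[1,-3.4,1.7,0,0],[1,-3.4,1.7,0,0],[1,-3.4,1.7,0,0]]'
$R '[[1,-3,1.5,0,0],[1,-2.2,1.1,0,0],[1,-1.5,0.7,0,0],[1,-0.5,0.2,0,0],[1,0,0,0,0]]'
$R '[[1,0,0,1.5,0],[1,0,0,2.5,0],[1,0,0,3,0],[1,0,0,2.5,0],[1,0,0,1.5,0]]'
$R '[[1,0,0,1,0],[1,0,0,0.6,0],[1,0,0,0.4,0],[1,0,0,0,0],[1,0,0,0,0]]'
python3 -c "
from h import *
report(.459,-.094)"
```

```text
clock: 11.85
eef_pos: [0.5395, 0.1676, 0.1662]
tcp_rot: [0.0, 0.92, 0.393, -0.001]
wrist_force: [0.5, -0.4, -0.9]
finger_gap: 0.0573
finger_force: 27.2
clock: 12.27
eef_pos: [0.4827, -0.0139, 0.1667]
tcp_rot: [-0.0, 0.92, 0.392, -0.001]
wrist_force: [0.5, -0.6, -1.4]
finger_gap: 0.0576
finger_force: 27.2
clock: 12.68
eef_pos: [0.4589, -0.0892, 0.1669]
tcp_rot: [-0.0, 0.92, 0.391, -0.001]
wrist_force: [0.4, 0.6, -1.5]
finger_gap: 0.0572
finger_force: 27.3
clock: 13.1
eef_pos: [0.4588, -0.0868, 0.055]
tcp_rot: [-0.001, 0.92, 0.392, -0.001]
wrist_force: [-1.0, -0.4, -2.2]
finger_gap: 0.0576
finger_force: 27.3
clock: 13.52
eef_pos: [0.4609, -0.0881, 0.0382]
tcp_rot: [0.0, 0.92, 0.392, 0.0]
wrist_force: [0.1, 0.6, -1.7]
finger_gap: 0.0574
finger_force: 27.3
t 13.52 tcp [ 0.4609 -0.0881  0.0382] shift cm [-0.55  0.27 -0.  ] z [ 0.001 -0.    -1.   ] q [-0.19  0.36  2.09  0.    0.69  0.57] gap 0.0574
```

```bash
R='python3 -m creep'
$R '[[1,0,0,0.2,0],[1,0,0,0.15,0],[1,0,0,0,0],[1,0,0,0,0]]'
$R '[[1,0,0,0.1,0],[1,0,0,0,0],[1,0,0,0,0]]'
$R '[[1,0,0,0.1,0],[1,0,0,0,0],[1,0,0,0,0]]'
```

```text
clock: 13.85
eef_pos: [0.4604, -0.0883, 0.0344]
tcp_rot: [0.0, 0.92, 0.392, 0.0]
wrist_force: [-0.7, 0.3, -0.8]
finger_gap: 0.0575
finger_force: 27.3
clock: 14.1
eef_pos: [0.4605, -0.0883, 0.0334]
tcp_rot: [0.0, 0.92, 0.392, 0.0]
wrist_force: [-0.8, -0.1, 2.3]
finger_gap: 0.0575
finger_force: 27.8
clock: 14.35
eef_pos: [0.4603, -0.088, 0.033]
tcp_rot: [-0.0, 0.92, 0.392, 0.0]
wrist_force: [-4.8, 3.3, 16.2]
finger_gap: 0.0573
finger_force: 29.5
```

Cream is down on the board. Release, rise, return above the parked terracotta (+36.9, −7.5 cm).

```bash
R='python3 -m creep'
$R '[[0.6,0,0,-0.15,0],[0.3,0,0,0,0],[0.1,0,0,0,0],[0,0,0,0,0],[0,0,0,0,0]]'
$R '[[0,0,0,-0.5,0],[0,0,0,-2,0],[0,0,0,-3.5,0],[0,0,0,-3.5,0],[0,0,0,-4,0]]'
$R '[[0,2,-0.5,0,0],[0,3.5,-0.7,0,0],[0,3.5,-0.7,0,0],[0,3.5,-0.7,0,0],[0,3.5,-0.7,0,0]]'
$R '[[0,3.5,-0.7,0,0],[0,3.5,-0.7,0,0],[0,3.5,-0.7,0,0],[0,3.5,-0.7,0,0],[0,3.5,-0.7,0,0]]'
$R '[[0,2.5,-0.5,0,0],[0,0.9,-0.2,0,0],[0,0,0,0,0],[0,0,0,0,0]]'
python3 - <<'E'
from h import *
report(.6611,.2307,46.3)
d=save('wrist','w3');report(*woodrect(.063,(325,230),d=d))
b=save('top','t1')['image'];cv2.imwrite('pics/c3.png',np.hstack([cv2.resize(b,(400,300)),cv2.resize(d['image'],(400,300))])[:,:,::-1])
E
```

```text
clock: 14.77
eef_pos: [0.4603, -0.0882, 0.0335]
tcp_rot: [-0.0, 0.92, 0.392, -0.0]
wrist_force: [-0.4, 0.2, -0.1]
finger_gap: 0.0852
finger_force: 0.0
clock: 15.18
eef_pos: [0.4592, -0.088, 0.1696]
tcp_rot: [-0.001, 0.92, 0.392, -0.001]
wrist_force: [0.3, -0.1, -0.6]
finger_gap: 0.0852
finger_force: 0.0
clock: 15.6
eef_pos: [0.548, 0.0515, 0.1693]
tcp_rot: [0.0, 0.92, 0.392, 0.0]
wrist_force: [0.6, 0.6, -0.2]
finger_gap: 0.0853
finger_force: 0.0
clock: 16.02
eef_pos: [0.6438, 0.2022, 0.1688]
tcp_rot: [0.0, 0.92, 0.392, -0.0]
wrist_force: [1.0, 0.2, 0.5]
finger_gap: 0.0854
finger_force: 0.0
clock: 16.35
eef_pos: [0.661, 0.2294, 0.1683]
tcp_rot: [0.0, 0.92, 0.392, -0.001]
wrist_force: [-0.4, -0.2, 0.4]
finger_gap: 0.0855
finger_force: 0.0
t 16.35 tcp [0.661  0.2294 0.1683] shift cm [ 0.1  -0.08 -0.  ] z [-0.001 -0.001 -1.   ] q [ 0.33  0.5   1.49 -0.    1.15  1.1 ] gap 0.0855
turn -0.002 xyaw 46.2
rect [662.1 230.5] [169.2  56.7] yaw 46.3
t 16.4 tcp [0.6608 0.2288 0.1684] shift cm [ 0.21 -0.03 -0.  ] z [-0.001 -0.001 -1.   ] q [ 0.33  0.5   1.49 -0.    1.15  1.1 ] gap 0.0852
turn -0.003 xyaw 46.2
```

View pics/c3.png

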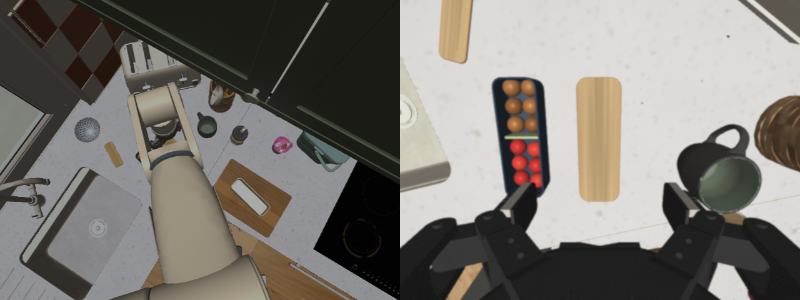

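The cream tier stands on the board at (250,195) in the left picture. In the wrist view (right), the blue tier is at (520,138) and the lid on the parked terracotta at (598,140). I'll shift so that both are fully seen in one picture and measure them relative to each other.

```bash
R='python3 -m creep'
$R '[[0,-2,-2.8,0,0],[0,-2,-2.7,0,0],[0,0,0,0,0],[0,0,0,0,0]]'
python3 - <<'E'
from h import *
d=save('wrist','w4');im=d['image'];t=woodrect(.063,(385,200),d=d)
g=cv2.cvtColor(im,cv2.COLOR_RGB2HSV)
P=cv2.resize(im[60:360,150:510],None,fx=2,fy=2,interpolation=2);cv2.imwrite('pics/c4.png',P[:,:,::-1])
report(*t)
E
```

```text
clock: 16.78
eef_pos: [0.5926, 0.238, 0.1692]
tcp_rot: [0.0, 0.92, 0.392, -0.0]
wrist_force: [-0.2, 0.7, -0.1]
finger_gap: 0.0854
finger_force: 0.0
rect [661.  232.2] [168.7  59.7] yaw 46.3
t 16.83 tcp [0.5941 0.2383 0.1695] shift cm [4.2  5.25 0.01] z [ 0.001  0.    -1.   ] q [ 0.38  0.41  1.63 -0.    1.1   1.14] gap 0.0851
turn -0.003 xyaw 46.1
```

View pics/c4.png

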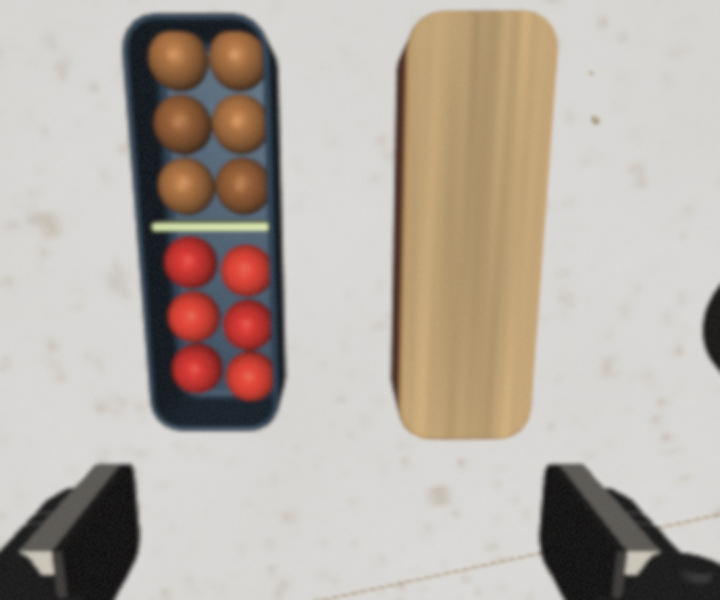

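The crop shows the blue rim at (125..283, 13..430) and the lid at (398..557, 11..438), nearly parallel. Casting edge points from these.

Run:
```python
from h import *
d=get_image('wrist');s,M=tool()
def q(u,v,z): return (M.T@(ray(d,u/2+150,v/2+60,z)-s['eef_pos']))[:2]*1000
def edges(n,z,L1,L2,R1,R2,F,N):
    l1,l2,r1,r2,f,nn=[q(*p,z) for p in(L1,L2,R1,R2,F,N)]
    cy=np.mean([l1[1],l2[1],r1[1],r2[1]])
    print(n,'x far/near',f[0].round(1),nn[0].round(1),'cx',((f+nn)/2)[0].round(1),'L',l1.round(1),l2.round(1),'R',r1.round(1),r2.round(1),'cy',cy.round(1))
edges('lid',.063,(409,60),(399,390),(556,60),(532,390),(482,11),(465,438))
edges('blue',.054,(126,60),(151,390),(270,60),(279,390),(195,13),(214,430))
# subpixel intensity profile of blue at three rows
g=cv2.cvtColor(d['image'],cv2.COLOR_RGB2HSV)
for r in(90,170,255): print(r,[tuple(int(x) for x in d['image'][r,c]) for c in range(280,296)])
```

```text
lid x far/near 126.7 -42.7 cx 42.0 L [109.9  27.2] [-20.7  26.4] R [109.9  82.9] [-20.8  83.5] cy 55.0
blue x far/near 128.1 -42.3 cx 42.9 L [111.5 -82.4] [-23.4 -82.5] R [111.4 -26.2] [-23.5 -25.9] cy -54.3
90 [(78, 70, 71), (56, 67, 81), (48, 62, 77), (37, 49, 60), (34, 39, 46), (68, 69, 71), (119, 119, 119), (171, 171, 168), (204, 202, 199), (214, 213, 209), (216, 214, 210), (216, 215, 212), (215, 214, 211), (216, 215, 212), (215, 214, 211), (216, 214, 211)]
170 [(87, 103, 114), (80, 95, 107), (69, 85, 97), (56, 72, 87), (48, 63, 79), (39, 53, 65), (26, 35, 44), (27, 31, 37), (54, 57, 58), (104, 106, 106), (164, 163, 162), (204, 202, 200), (216, 215, 213), (218, 216, 214), (218, 216, 214), (218, 216, 214)]
255 [(186, 58, 47), (174, 54, 44), (160, 51, 43), (141, 49, 43), (112, 49, 50), (78, 56, 66), (54, 60, 75), (44, 57, 71), (39, 46, 56), (66, 68, 71), (119, 118, 117), (170, 169, 167), (203, 202, 198), (214, 212, 209), (214, 213, 209), (215, 213, 210)]
```

Blue lies (+0.9, −109.3) mm from the terracotta in tool axes, with the same yaw. Now grip the terracotta.

```bash
R='python3 -m creep'
$R '[[0,2.1,2.8,0,0],[0,2.1,2.7,0,0],[0,0,0,2,0],[0,0,0,3,0],[0,0,0,3,0]]'
$R '[[0,0,0,3,0],[0,0,0,2.5,0],[0,0,0,1.5,0],[0,0,0,0.5,0],[0,0,0,0,0]]'
$R '[[0,0,0,0,0],[0,0,0,0,0]]'
```

```text
clock: 17.3
eef_pos: [0.6656, 0.2306, 0.0886]
tcp_rot: [0.0, 0.92, 0.391, 0.002]
wrist_force: [0.9, -1.2, -0.6]
finger_gap: 0.0856
finger_force: 0.0
clock: 17.72
eef_pos: [0.6631, 0.2308, 0.0126]
tcp_rot: [-0.0, 0.92, 0.392, -0.001]
wrist_force: [-0.0, 0.5, 0.1]
finger_gap: 0.0854
finger_force: 0.0
clock: 17.88
eef_pos: [0.6646, 0.2318, 0.0156]
tcp_rot: [0.0, 0.92, 0.392, 0.001]
wrist_force: [-0.6, -0.1, 0.4]
finger_gap: 0.0854
finger_force: 0.0
```

```bash
R='python3 -m creep'
$R '[[0,0,0,0.3,0],[0,0,0,0,0],[0.15,0,0,0,0],[0.25,0,0,0,0],[0.3,0,0,0,0]]' 40
$R '[[0.5,0,0,0,0],[0.7,0,0,0,0],[1,0,0,0,0],[1,0,0,0,0],[1,0,0,0,0]]'
$R '[[1,0,0,0,0],[1,0,0,-0.3,0],[1,0,0,-0.7,0],[1,0,0,-1.5,0],[1,0,0,-2,0]]'
$R '[[1,0,0,-2.5,0],[1,0,0,-2.5,0],[1,0,0,-2,0],[1,0,0,-1,0],[1,0,0,0,0]]'
$R '[[1,0,-1.5,0,0],[1,0,-2.5,0,0],[1,0,-3,0,0],[1,0.1,-2.4,0,0],[1,0,-1.5,0,0]]'
$R '[[1,0,0,0,0],[1,0,0,0,0],[1,0,0,0,0]]'
```

```text
clock: 18.3
eef_pos: [0.6631, 0.2315, 0.011]
tcp_rot: [-0.0, 0.92, 0.392, 0.0]
wrist_force: [-0.8, 1.8, 1.3]
finger_gap: 0.0599
finger_force: 0.6
clock: 18.72
eef_pos: [0.6633, 0.2316, 0.0112]
tcp_rot: [-0.0, 0.92, 0.392, 0.0]
wrist_force: [-2.3, 0.2, 4.5]
finger_gap: 0.0574
finger_force: 44.8
clock: 19.13
eef_pos: [0.6619, 0.2308, 0.0552]
tcp_rot: [-0.0, 0.92, 0.392, -0.002]
wrist_force: [-0.1, -0.3, -2.3]
finger_gap: 0.057
finger_force: 43.8
clock: 19.55
eef_pos: [0.6649, 0.2319, 0.1393]
tcp_rot: [0.0, 0.92, 0.392, 0.003]
wrist_force: [0.7, -0.2, -1.9]
finger_gap: 0.0575
finger_force: 43.9
clock: 19.97
eef_pos: [0.582, 0.3089, 0.1339]
tcp_rot: [-0.0, 0.92, 0.392, -0.002]
wrist_force: [-0.4, -0.7, -3.5]
finger_gap: 0.0573
finger_force: 43.9
clock: 20.22
eef_pos: [0.5853, 0.3072, 0.1351]
tcp_rot: [0.0, 0.92, 0.392, -0.0]
wrist_force: [-0.5, 0.5, -2.2]
finger_gap: 0.0572
finger_force: 44.0
```

Position matches the measured offset to within 1 mm. Lowering, with force checks.

```bash
R='python3 -m creep'
$R '[[1,0,-0.05,1.5,0],[1,0,0,2,0],[1,0,0,1.7,0],[1,0,0,0.8,0],[1,0,0,0.4,0]]'
$R '[[1,0,0,0,0],[1,0,0,0.2,0],[1,0,0,0.2,0],[1,0,0,0.2,0],[1,0,0,0,0]]'
$R '[[1,0,0,0.2,0],[1,0,0,0.2,0],[1,0,0,0,0]]'
```

```text
clock: 20.63
eef_pos: [0.5846, 0.3067, 0.0699]
tcp_rot: [0.0, 0.92, 0.392, -0.001]
wrist_force: [0.0, 0.3, -2.9]
finger_gap: 0.0569
finger_force: 43.9
clock: 21.05
eef_pos: [0.585, 0.308, 0.0659]
tcp_rot: [-0.0, 0.92, 0.392, 0.0]
wrist_force: [0.3, 0.3, -2.5]
finger_gap: 0.057
finger_force: 44.0
clock: 21.3
eef_pos: [0.5846, 0.3079, 0.0614]
tcp_rot: [0.0, 0.92, 0.392, -0.0]
wrist_force: [0.4, -0.6, -3.3]
finger_gap: 0.0575
finger_force: 44.0
```

Foot is inside the mouth with no contact. On to the shoulder (TCP ≈ 0.057).

```bash
R='python3 -m creep'
$R '[[1,0,0,0.2,0],[1,0,0,0.1,0],[1,0,0,0,0],[1,0,0,0,0]]'
$R '[[1,0,0,0.1,0],[1,0,0,0,0],[1,0,0,0,0]]'
$R '[[1,0,0,0.1,0],[1,0,0,0,0],[1,0,0,0,0]]'
```

```text
clock: 21.63
eef_pos: [0.5848, 0.3079, 0.0586]
tcp_rot: [0.0, 0.92, 0.392, -0.0]
wrist_force: [-0.1, 0.1, -2.9]
finger_gap: 0.0572
finger_force: 44.0
clock: 21.88
eef_pos: [0.5849, 0.3081, 0.0577]
tcp_rot: [-0.0, 0.92, 0.392, 0.0]
wrist_force: [-1.1, 0.8, -3.1]
finger_gap: 0.0574
finger_force: 44.0
clock: 22.13
eef_pos: [0.5848, 0.3083, 0.0572]
tcp_rot: [-0.0, 0.92, 0.392, 0.0]
wrist_force: [-3.0, 2.2, 3.3]
finger_gap: 0.0573
finger_force: 44.8
```

Seated at exactly the expected height. Release, rise and check.

```bash
R='python3 -m creep'
$R '[[0.6,0,0,0,0],[0.3,0,0,0,0],[0.1,0,0,0,0],[0,0,0,0,0],[0,0,0,0,0]]'
$R '[[0,0,0,-0.5,0],[0,0,0,-2,0],[0,0,0,-3.5,0],[0,0,0,-3.5,0],[0,0,0,-3.5,0]]'
$R '[[0,-3,0,-2,0],[0,-4,0,0,0],[0,-4,0,0,0],[0,0,0,0,0],[0,0,0,0,0]]'
python3 - <<'E'
from h import *
d=get_image('wrist');s=get_image('scene')['image'];t=get_image('top')
a=cv2.resize(s[120:440,200:420],(412,600),interpolation=2);b=cv2.resize(d['image'],(388,291))
try: print(woodrect(.109,(320,160),d=d))
except Exception as e: print(e)
c=cv2.resize(t['image'],(388,291));f=np.vstack([b,c,np.zeros((18,388,3),np.uint8)])
cv2.imwrite('pics/f.png',np.hstack([a,f])[:,:,::-1])
E
```

```text
clock: 22.55
eef_pos: [0.5851, 0.3078, 0.0566]
tcp_rot: [0.0, 0.92, 0.392, 0.0]
wrist_force: [0.5, -0.4, -0.2]
finger_gap: 0.0857
finger_force: 0.0
clock: 22.97
eef_pos: [0.5846, 0.3076, 0.1882]
tcp_rot: [0.0, 0.92, 0.392, -0.0]
wrist_force: [0.3, -0.2, 1.2]
finger_gap: 0.085
finger_force: 0.0
clock: 23.38
eef_pos: [0.5075, 0.2273, 0.2074]
tcp_rot: [0.0, 0.92, 0.392, 0.0]
wrist_force: [0.8, -0.1, 0.6]
finger_gap: 0.0852
finger_force: 0.0
rect [574.7 296.3] [140.7  56.7] yaw 46.2
(0.574734619140625, 0.2962652282714844, np.float32(46.177135))
```

View pics/f.png

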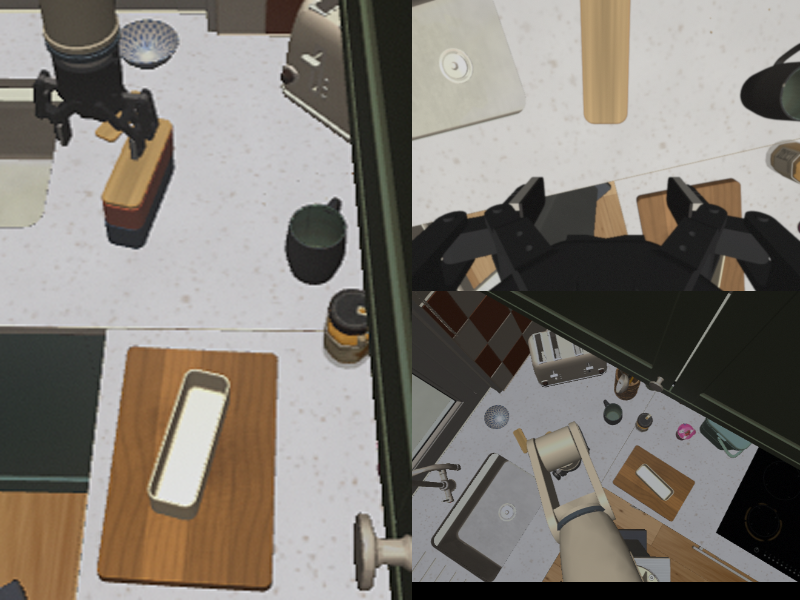

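The picture shows the lunch box closed: blue, terracotta and lid flush at (140,185). The cream tier stands upright on the board at (190,445), and the mug, jar and tub are in place. Handing in.

```bash
python3 -c "
from rig import *
print(job_done())"
```

```text
the job is handed in; nothing more can be done
None
```

The job is handed in (no verdict was returned): in the last pictures the cream tier stands upright on the board, the terracotta tier with its lid is nested on the blue one, and the mug, jar and tub look unmoved, at 23 s of the allowed 72.

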